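# Put each lid on the canister it fits

### The job

The four white storage canisters have been washed and stand open on the worktop among their wooden lids. Put each knobbed lid on the canister whose size it fits, set down gently and not dropped, so that its plug is fully home in the mouth and it sits flat on the rim. Leave the canisters standing where they are, and leave the tea canister and the plain round coaster alone.

Things in the scene. Friction and masses are not known exactly. Their poses are not given: they have to be found in the camera images.
- jar_small: smallest of four open round white ceramic canisters: outer diameter 66, height 72, wall 4 (mouth 58 wide), inside floor at 6 (mm); loose, standing on the worktop. Origin: centre of its underside, z up its axis. With its lid fully home the lid's origin is on this axis, 58 above this origin.
- jar_medium: second smallest of four open round white ceramic canisters: outer diameter 78, height 86, wall 4 (mouth 70 wide), inside floor at 6 (mm); loose, standing on the worktop. Origin: centre of its underside, z up its axis. With its lid fully home the lid's origin is on this axis, 72 above this origin.
- jar_large: second largest of four open round white ceramic canisters: outer diameter 90, height 100, wall 4 (mouth 82 wide), inside floor at 6 (mm); loose, standing on the worktop. Origin: centre of its underside, z up its axis. With its lid fully home the lid's origin is on this axis, 86 above this origin.
- jar_largest: largest of four open round white ceramic canisters: outer diameter 102, height 114, wall 4 (mouth 94 wide), inside floor at 6 (mm); loose, standing on the worktop. Origin: centre of its underside, z up its axis. With its lid fully home the lid's origin is on this axis, 100 above this origin.
- lid_small: smallest of four round wooden lids, lying loose knob up; for the smallest canister. From below, in mm: plug 14 high, diameter 44 widening to 54 at 9 (canister mouth 58); flange 66 diameter, 10 thick, its underside rests on the canister's rim; straight round knob 24 diameter, from 24 to 48 above the origin, to grip from above. Origin: centre of the plug's underside, z up.
- lid_medium: second smallest of four round wooden lids, lying loose knob up; for the second smallest canister. From below, in mm: plug 14 high, diameter 56 widening to 66 at 9 (canister mouth 70); flange 78 diameter, 10 thick, its underside rests on the canister's rim; straight round knob 24 diameter, from 24 to 48 above the origin, to grip from above. Origin: centre of the plug's underside, z up.
- lid_large: second largest of four round wooden lids, lying loose knob up; for the second largest canister. From below, in mm: plug 14 high, diameter 68 widening to 78 at 9 (canister mouth 82); flange 90 diameter, 10 thick, its underside rests on the canister's rim; straight round knob 24 diameter, from 24 to 48 above the origin, to grip from above. Origin: centre of the plug's underside, z up.
- lid_largest: largest of four round wooden lids, lying loose knob up; for the largest canister. From below, in mm: plug 14 high, diameter 80 widening to 90 at 9 (canister mouth 94); flange 102 diameter, 10 thick, its underside rests on the canister's rim; straight round knob 24 diameter, from 24 to 48 above the origin, to grip from above. Origin: centre of the plug's underside, z up.
- coaster: flat round wooden board without a knob, 100 mm in diameter, 9 mm thick, lying at the back of the worktop; not a lid, stays where it is. Origin: centre of its underside.
- tea_canister: grey tea canister with its own wooden knobbed lid closed on it, 87 mm in diameter, 105 mm high, at the back of the worktop; stays where it is. Origin: centre of its underside.

How it is judged:
By the outcome, as a careful person would: the job done as asked, in the order asked, and still so for the second after the job is handed in, with the robot touching nothing.
It also fails if it takes over 93 s, if anything falls off the work surface, if the arm or the gripper's body presses on something with over 40 N, if the wrist force passes 120 N, or if a joint passes its speed limit or range.

### The arm

A 6-joint arm with a two-finger parallel gripper is mounted at the origin on a cart in front of the work surface, level with it; the furniture and walls round the work are solid. World frame = base frame: x ahead of the robot, y to its left, z up, the work surface at z = 0. Lengths are in m, angles in rad, forces in N, time in s.
With the tool pointing down it reaches from about 0.35 to 0.775 m from the base axis. Payload 5.5 kg.
Tool frame: the origin (TCP) lies at the centre of the arm's flange, where the gripper is bolted on; the fingertips stand 173 mm ahead of it and the grasp point (between the pads) lies 155 mm ahead of it; z points along the fingers, y is the direction in which the jaws open and shut (so a half turn about z gives the same grasp; the last joint's range is limited). The gripper opens to 85 mm and grips with 20 to 120 N. Pads are 22 mm wide; open, the fingers measure 114 mm over their backs; the gripper's body (76 mm by 85 mm) begins 54 mm behind the grasp point. The pads swing forward as they close: fully open they stand 13 mm farther back than shut.
Start: joints at [-0.14, 0.313, 0.046, 1.304, 0, 1.431], TCP at [0.575, -0, 0.405] pointing down, gripper open.
Joint ranges: [-2.76, 2.76], [-0.86, 1.69], [-1.03, 1.26], [-2.2, 2.34], [-1.47, 1.5], [-3.14, 3.14]. Speed limits (rad/s): [2.57, 2.57, 3.14, 3.14, 3.14, 3.14].

### API

Orientations are given as a unit quaternion [w, x, y, z].
In Python, from workcell import env gives the robot as it stands.
- The arm moves only by the shell command python3 -m crank 'ROWS' [FORCE]. ROWS is JSON, a list of rows, each a list of 3 entries, a list of its own where there are three numbers: the shift along the tool's x, y, z in units of 40 mm (1.0 is 40 mm), then the turn about the tool's z in units of 5 degrees (1.0 is 5 degrees), then the gripper command: -1 is fully open, 1 is shut, values between are in proportion. In form: [[[x, y, z], yaw, hand], ...]. A call has 1 to 5 rows; each row shifts and turns the commanded pose from where the row before left it, along the tool's axes as they then stand; what a row does not reach is not made up. A row lasts 1/12 s, in which the tool goes at most 41.7 mm and 7.16 degrees, less where a joint would pass 70% of its speed; a pose out of reach is approached as far as the arm can. A call is refused whole if a number of a shift passes 1 or a number of a turn 1, either way. A call with a gripper value outside its range is refused whole. The fingers move at their own pace and stop on an object; FORCE is the grip in N (left out, the last holds). Time passes only in rows, so rows that do not move let the fingers close. It gives the time, the measured TCP pose, the force and the opening at its end, in the units of the state.
- env.get_state(): the state, without advancing time (a new reading comes with each control period).
- env.read_camera(name): name is "scene" or "side" or "wrist"; returns a dict with "frame" (420x560x3 uint8, red, green, blue), "depth" (420x560 float32, m along the optical axis (not along the pixel's ray), 0 where there is no reading), "K" (3x3 intrinsics, pixels), "dist" ([k1, k2, p1, p2, k3] as OpenCV has them; the pictures are not rectified), "extrinsics" (4x4, takes a point from world to camera coordinates). Camera axes: x right, y up, looking along -z (the intrinsics and any distortion apply to the point x, -y, -z); pixel columns grow to the right and rows downward; lengths in m; the calibration is good to about 2 mm. A picture is of the moment at which its call begins.
- env.hand_in(): hands the job in, once; it reports no verdict.
The state is a dict: "clock": time; "joint_pos": joint angles; "qvel": joint speeds; "tau": joint torques, N m; "tcp_pos": TCP position; "orientation": TCP orientation; "wrist_force": force on the tool from outside, world axes, zero at the start; "ft_torque": the same for the moment, N m; "finger_gap": finger opening in m.
Only numpy, scipy, OpenCV 4.12 (cv2) and the standard library are available. Lean on these libraries where they do the work, as an engineer would, in place of code of your own. Each camera call takes 0.05 s, during which the arm holds its last target. There are 200 camera calls.

## Working session

There is one attempt and no reset: what is moved stays moved. The work goes in short steps, Python scripts to look and compute and a shell command to move; the robot and the scene stay as the last step left them, time stands still between calls to the robot, and variables do not carry over. Pictures are saved under pics/ and viewed, on a budget of 14 in all, crops included, one or two more only if the job needs it, and the job is handed in when it is done.

```bash
ls; mkdir -p pics
python3 - <<'E'
from workcell import env
import cv2,numpy as np
s=env.get_state();print({k:np.round(v,3).tolist() for k,v in s.items()})
for n in("scene","wrist"):
    c=env.read_camera(n);np.savez(f"{n}0.npz",**c);print(n,c["K"].tolist(),c["dist"],np.round(c["extrinsics"],3).tolist())
    cv2.imwrite(f"pics/{n}0.png",c["frame"][:,:,::-1])
E
```

```text
pics
{'clock': 0.0, 'joint_pos': [-0.14, 0.314, 0.045, 1.304, 0.0, 1.431], 'qvel': [0.001, 0.0, 0.001, 0.002, -0.001, -0.0], 'tau': [-0.003, -48.063, 29.853, 0.02, -0.0, -0.0], 'tcp_pos': [0.575, 0.0, 0.404], 'orientation': [-0.001, 0.707, 0.707, -0.001], 'wrist_force': [-0.294, 0.267, 0.102], 'ft_torque': [-0.022, -0.016, -0.015], 'finger_gap': 0.085}
scene [[426.4569632449798, 0.0, 282.3601607575628], [0.0, 426.4569632449798, 218.32158276428518], [0.0, 0.0, 1.0]] [-0.12947269  0.          0.          0.          0.        ] [[-0.89, -0.456, -0.011, 0.509], [0.34, -0.68, 0.65, -0.268], [-0.304, 0.574, 0.76, -0.83], [0.0, 0.0, 0.0, 1.0]]
wrist [[326.3430555673877, 0.0, 286.2877121677382], [0.0, 326.3430555673877, 211.49650609354632], [0.0, 0.0, 1.0]] [-0.04885114  0.          0.          0.          0.        ] [[1.0, -0.0, -0.003, -0.573], [-0.001, 0.953, -0.304, 0.039], [0.003, 0.304, 0.953, -0.381], [0.0, 0.0, 0.0, 1.0]]
```

View pics/scene0.png

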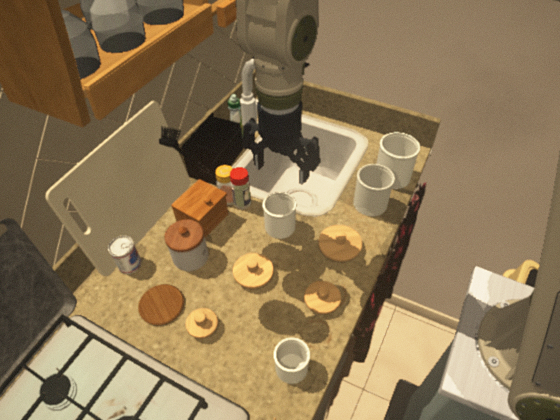

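View pics/wrist0.png

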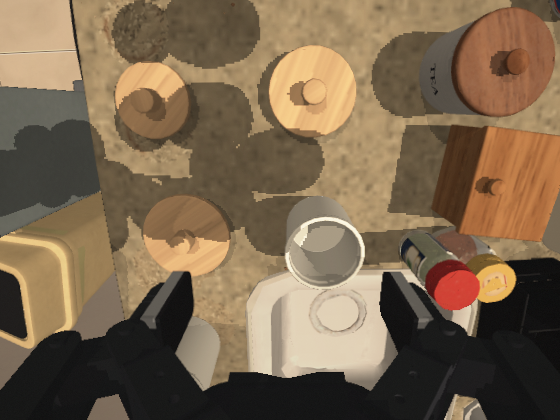

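Scene: jars near (398,158), (374,188), (279,215), (291,360). Lids have their knobs near (341,242), (253,270), (323,297), (201,322). The coaster is at (161,305) and the tea canister at (187,245). The wrist view shows three of the lids and the jar at (325,250).

```bash
cat > h.py <<'E'
import numpy as np,cv2
from scipy import ndimage as nd
from scipy.optimize import least_squares
def cloud(c):
    h,w=c["depth"].shape
    u,v=np.meshgrid(np.arange(w),np.arange(h))
    p=cv2.undistortPoints(np.stack([u,v],-1).reshape(-1,1,2).astype(float),c["K"],c["dist"]).reshape(h,w,2)
    d=c["depth"]; P=np.stack([p[...,0]*d,-p[...,1]*d,-d],-1)
    E=c["extrinsics"]; W=(P-E[:3,3])@E[:3,:3]
    W[d==0]=np.nan
    return W
def circ(q):
    """robust outer circle of a top-down patch of points: convex hull edge, fit"""
    hull=cv2.convexHull(q.astype(np.float32)).reshape(-1,2)
    f=lambda a:np.hypot(*(hull-a[:2]).T)-a[2]
    m=hull.mean(0);r=least_squares(f,[*m,.04],loss='soft_l1',f_scale=.001)
    return r.x,np.sqrt(np.mean(r.fun**2))
def layers(W,heights,tol=.004,minpx=40,zoff=0):
    out=[]
    for z in heights:
        m=np.abs(W[...,2]-z-zoff)<tol
        l,n=nd.label(m,np.ones((3,3)))
        for i in range(1,n+1):
            k=l==i
            if k.sum()<minpx: continue
            a,e=circ(W[k][:,:2]); out.append((z,int(k.sum()),tuple(np.round(np.argwhere(k).mean(0)[::-1]).astype(int).tolist()),np.round(a[:2],4).tolist(),round(2000*a[2],1),round(1000*e,1)))
    return out
E
python3 - <<'E'
from h import *
for n in("scene","wrist"):
    c=dict(np.load(n+"0.npz"));W=cloud(c)
    t=W[...,2][np.abs(W[...,2])<.01];print(n,"table z",np.nanmedian(t))
    for o in layers(W,[.024,.048,.072,.086,.100,.114]):
        if 15<o[4]<130 and o[3][0]>0.2: print(*o)
E
```

```text
scene table z 0.0002888764065225639
0.024 45 (424, 140) [0.3749, -0.542] 68.3 3.9
0.024 54 (239, 201) [0.7427, -0.0873] 65.5 2.8
0.024 76 (370, 208) [0.4353, -0.2256] 81.9 0.6
0.024 43 (279, 211) [0.6131, -0.0657] 55.1 0.8
0.024 55 (281, 231) [0.6085, -0.0561] 73.8 0.4
0.024 1078 (340, 243) [0.4548, -0.0646] 101.4 0.9
0.024 68 (191, 262) [0.754, 0.1176] 80.7 0.3
0.024 962 (253, 271) [0.5979, 0.0934] 89.9 0.6
0.024 60 (130, 264) [0.8716, 0.2007] 55.5 0.4
0.024 51 (107, 267) [0.914, 0.2379] 48.0 2.8
0.024 779 (322, 297) [0.433, 0.0864] 75.9 0.7
0.024 603 (202, 324) [0.6276, 0.2535] 65.5 0.4
0.024 53 (293, 353) [0.4257, 0.2477] 55.1 0.2
0.024 48 (290, 377) [0.4247, 0.2507] 59.7 0.4
0.024 91 (70, 385) [0.7964, 0.5063] 63.7 1.9
0.024 93 (56, 404) [0.7964, 0.5111] 66.1 1.5
0.024 52 (124, 416) [0.6325, 0.4988] 59.8 2.4
0.048 47 (203, 157) [0.885, -0.1115] 92.4 3.0
0.048 55 (375, 181) [0.4374, -0.2339] 76.3 0.5
0.048 74 (371, 201) [0.4357, -0.227] 83.6 1.0
0.048 62 (278, 205) [0.6102, -0.0602] 66.1 0.5
0.048 62 (280, 224) [0.608, -0.0556] 73.2 0.5
0.048 68 (341, 236) [0.4541, -0.0639] 23.2 0
[... 2471 characters left out ...]
 72 (558, 362) [0.8784, -0.2328] 99.6 1.2
0.072 281 (454, 72) [0.7553, 0.1161] 82.9 0.2
0.072 147 (317, 218) [0.6105, -0.0561] 74.4 0.1
0.072 301 (329, 269) [0.611, -0.0577] 67.5 0.1
0.072 435 (455, 257) [0.7555, -0.0902] 86.5 2.4
0.072 402 (529, 316) [0.8537, -0.1339] 68.8 0.4
0.072 228 (194, 362) [0.442, -0.2259] 79.6 0.5
0.086 8031 (503, 62) [0.7565, 0.1163] 86.5 0.3
0.086 1093 (324, 252) [0.6106, -0.0567] 77.5 0.3
0.086 164 (481, 260) [0.7735, -0.0794] 42.3 1.6
0.086 110 (436, 267) [0.7334, -0.0835] 44.6 0.1
0.086 158 (195, 374) [0.4447, -0.224] 72.7 0.3
0.1 470 (516, 61) [0.7564, 0.1161] 19.3 0.3
0.1 1267 (495, 281) [0.774, -0.0814] 43.5 0.5
0.1 273 (444, 273) [0.7335, -0.0831] 43.8 0.2
```

```bash
python3 - <<'E'
from h import *
c=dict(np.load("scene0.npz"));W=cloud(c)
q=W[W[...,2]>.2]; q=q[(q[:,0]>.3)]
for y in np.arange(-.5,.6,.1):
    k=q[np.abs(q[:,1]-y)<.05]
    if len(k): print(round(y,1),len(k),"min x",k[:,0].min().round(3),"z at",k[k[:,0].argmin(),2].round(3))
E
python3 -m crank '[[[-0.32,-0.6,0.5],0,-1],[[-0.32,-0.6,0.5],0,-1],[[-0.32,-0.6,0.5],0,-1],[[-0.32,-0.6,0.5],0,-1],[[-0.32,-0.6,0.5],0,-1]]'
python3 -m crank '[[[0,0,0.6],0,-1],[[0,0,0.6],0,-1],[[0,0,0.6],0,-1],[[0,0,0.2],0,-1],[[0,0,0],0,-1]]'
python3 - <<'E'
from workcell import env
from h import *
for n in("scene","wrist"):
    W=cloud(env.read_camera(n))
    for o in layers(W,[.024,.048,.114]):
        if (22<o[4]<27 or 95<o[4]<105) and o[3][0]>0.2: print(n,*o)
E
```

```text
-0.5 12287 min x 0.3 z at 0.391
-0.4 852 min x 0.834 z at 0.227
-0.3 929 min x 0.831 z at 0.233
-0.2 1053 min x 0.789 z at 0.475
-0.1 2238 min x 0.73 z at 0.479
-0.0 14864 min x 0.498 z at 0.296
0.1 7340 min x 0.744 z at 0.469
0.2 16581 min x 0.742 z at 0.63
0.3 4215 min x 0.921 z at 0.206
0.4 626 min x 0.93 z at 0.29
clock: 0.52
tcp_pos: [0.4535, -0.0642, 0.3035]
orientation: [-0.0, 0.707, 0.707, -0.0]
wrist_force: [0.0, -1.1, -0.2]
finger_gap: 0.0853
clock: 0.93
tcp_pos: [0.4537, -0.0636, 0.2227]
orientation: [-0.002, 0.707, 0.707, -0.001]
wrist_force: [-0.2, -0.2, 0.7]
finger_gap: 0.085
scene 0.024 1079 (340, 243) [0.4553, -0.0643] 101.1 0.7
scene 0.048 70 (217, 134) [0.8893, -0.225] 99.8 3.1
scene 0.048 73 (341, 236) [0.4543, -0.0635] 23.2 0.5
scene 0.048 80 (252, 263) [0.5982, 0.0934] 22.8 0.4
scene 0.048 99 (200, 317) [0.6273, 0.2532] 22.5 0.4
scene 0.114 70 (366, 225) [0.4028, -0.0607] 26.2 0.6
wrist 0.024 20427 (292, 243) [0.4568, -0.0643] 101.2 0.2
wrist 0.048 1588 (293, 271) [0.457, -0.0642] 23.3 0.1
```

```bash
python3 -m crank '[[[0,0.05,0.3],0,-1],[[0,0,0.26],0,-1],[[0,0,0],0,0.3],[[0,0,0],0,1],[[0,0,0],0,1]]' 40
python3 -m crank '[[[0,0,0],0,1],[[0,0,0],0,1],[[0,0,0],0,1],[[0,0,0],0,1],[[0,0,0],0,1]]'
python3 -m crank '[[[0,0,0],0,1],[[0,0,0],0,1],[[0,0,0],0,1],[[0,0,0],0,1]]'
```

```text
clock: 1.45
tcp_pos: [0.4577, -0.0641, 0.2035]
orientation: [0.001, 0.707, 0.707, 0.0]
wrist_force: [0.7, 0.0, 1.2]
finger_gap: 0.0514
clock: 1.87
tcp_pos: [0.4575, -0.0641, 0.2033]
orientation: [0.001, 0.707, 0.707, 0.0]
wrist_force: [-0.7, 0.7, 5.3]
finger_gap: 0.0224
clock: 2.2
tcp_pos: [0.4575, -0.0641, 0.2033]
orientation: [0.001, 0.707, 0.707, 0.0]
wrist_force: [-1.6, 0.9, 5.5]
finger_gap: 0.0227
```

```bash
python3 -m crank '[[[0,0,-0.3],0,1],[[0,0,-0.8],0,1],[[0,0,-1],0,1],[[0,0,-1],0,1],[[0,0,-0.9],0,1]]'
python3 -m crank '[[[-0.5,-0.1,0],0,1],[[-0.7,-0.1,0],0,1],[[-0.8,-0.1,0],0,1],[[-0.8,-0.1,0],0,1],[[-0.8,-0.1,0],0,1]]'
python3 -m crank '[[[-0.8,-0.1,0],0,1],[[-0.8,-0.1,0],0,1],[[-0.8,-0.1,0],0,1],[[-0.7,-0.1,0],0,1],[[-0.5,-0.1,0],0,1]]'
python3 -m crank '[[[0,0,0],0,1],[[0,0,0],0,1]]'
cat > look.py <<'E'
import sys
from workcell import env
from h import *
# look.py name D jarheight : held lid flange circle and jar rim, all heights, diameter D(mm)
n,D,H=sys.argv[1],float(sys.argv[2]),float(sys.argv[3])/1000
s=env.get_state();print(np.round(s["tcp_pos"],4),round(s["finger_gap"],4),round(s["clock"],2),np.round(s["wrist_force"],1))
c=env.read_camera(n);W=cloud(c)
if len(sys.argv)>4: cv2.imwrite(f"pics/{sys.argv[4]}.png",c["frame"][:,:,::-1])
for z in (H, s["tcp_pos"][2]-.179,s["tcp_pos"][2]-.155):
    for o in layers(W,[z],.005):
        if (abs(o[4]-D)<5 or abs(o[4]-24)<3) and o[3][0]>.2: print(n,*o)
E
python3 look.py scene 102 114 a; python3 look.py wrist 102 114 aw
```

```text
clock: 2.62
tcp_pos: [0.4566, -0.0639, 0.3646]
orientation: [0.0, 0.707, 0.707, 0.0]
wrist_force: [0.5, -0.2, -0.8]
finger_gap: 0.0222
clock: 3.03
tcp_pos: [0.4365, -0.2091, 0.3626]
orientation: [0.0, 0.707, 0.707, 0.0]
wrist_force: [1.5, 1.2, -0.6]
finger_gap: 0.0224
clock: 3.45
tcp_pos: [0.4164, -0.3545, 0.3622]
orientation: [0.0, 0.708, 0.707, -0.0]
wrist_force: [-0.0, 0.3, -1.3]
finger_gap: 0.0222
clock: 3.62
tcp_pos: [0.4165, -0.3529, 0.3619]
orientation: [-0.0, 0.708, 0.706, 0.0]
wrist_force: [-1.0, 0.0, -1.6]
finger_gap: 0.0223
[ 0.4165 -0.3529  0.3619] 0.0223 3.62 [-1.   0.  -1.6]
scene 0.114 133 (395, 151) [0.4158, -0.3517] 100.2 1.0
scene 0.1828869257604155 649 (405, 127) [0.4144, -0.3521] 103.0 0.6
scene 0.20688692576041548 187 (15, 253) [0.9016, 0.3778] 97.9 1.8
[ 0.4167 -0.3519  0.362 ] 0.0221 3.67 [-0.2  1.1 -0.4]
wrist 0.114 822 (292, 166) [0.4179, -0.3533] 100.5 0.1
wrist 0.18296869895676937 17362 (286, 233) [0.4161, -0.3517] 101.1 0.2
```

View pics/a.png

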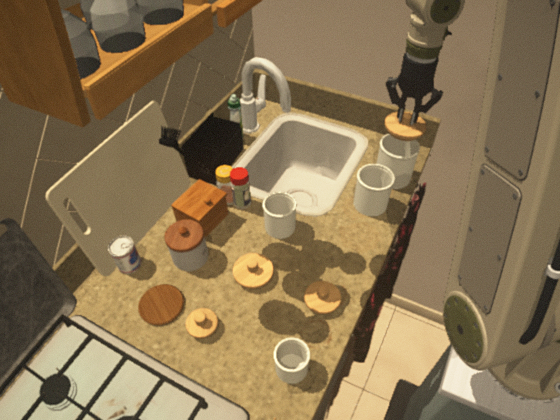

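The lid hangs over the largest jar at (405,127). Both cameras put it about 1.5 mm short in x, so I'll correct that and lower it.

```bash
python3 -m crank '[[[-0.02,0.04,0.3],0,1],[[0,0,0.3],0,1],[[0,0,0.2],0,1],[[0,0,0.1],0,1],[[0,0,0.1],0,1]]'
python3 -m crank '[[[0,0,0.1],0,1],[[0,0,0.08],0,1],[[0,0,0.06],0,1],[[0,0,0.06],0,1],[[0,0,0.05],0,1]]'
python3 -m crank '[[[0,0,0.03],0,1],[[0,0,0.02],0,1],[[0,0,0.02],0,1],[[0,0,0],0,1]]'
python3 look.py scene 102 114
```

```text
clock: 4.13
tcp_pos: [0.4188, -0.3519, 0.322]
orientation: [-0.0, 0.707, 0.708, 0.0]
wrist_force: [-0.6, 0.6, -0.2]
finger_gap: 0.0222
clock: 4.55
tcp_pos: [0.4186, -0.353, 0.3084]
orientation: [0.0, 0.707, 0.707, -0.0]
wrist_force: [-0.2, -1.9, 2.9]
finger_gap: 0.0224
clock: 4.88
tcp_pos: [0.4185, -0.3532, 0.3057]
orientation: [0.0, 0.707, 0.707, -0.0]
wrist_force: [-2.6, -2.5, 1.2]
finger_gap: 0.0217
[ 0.4185 -0.3532  0.3057] 0.0217 4.88 [-2.6 -2.5  1.2]
scene 0.114 123 (398, 154) [0.4153, -0.3517] 100.0 0.7
scene 0.1266940754836548 597 (400, 144) [0.4155, -0.3528] 101.8 1.3
```

```bash
python3 -m crank '[[[0,0,0.02],0,1],[[0,0,0.02],0,1],[[0,0,0],0,1],[[0,0,0],0,1]]'
python3 -m crank '[[[0,0,0.02],0,1],[[0,0,0.01],0,1],[[0,0,0],0,1],[[0,0,0],0,1]]'
python3 look.py scene 102 114
```

```text
clock: 5.27
tcp_pos: [0.4186, -0.353, 0.304]
orientation: [0.0, 0.707, 0.707, -0.0]
wrist_force: [-2.3, -1.9, 2.1]
finger_gap: 0.0219
clock: 5.6
tcp_pos: [0.4186, -0.3531, 0.3034]
orientation: [0.001, 0.707, 0.707, -0.0]
wrist_force: [-4.0, -1.6, 5.9]
finger_gap: 0.0219
[ 0.4186 -0.3531  0.3034] 0.0219 5.6 [-4.  -1.6  5.9]
scene 0.114 125 (397, 154) [0.4157, -0.3514] 100.4 0.5
scene 0.12438665407804084 607 (399, 145) [0.4162, -0.3514] 100.8 1.2
scene 0.14838665407804083 43 (76, 232) [0.9268, 0.2498] 21.6 0.8
```

```bash
python3 -m crank '[[[0,0,0],0,0.4],[[0,0,0],0,0.2],[[0,0,0],0,0],[[0,0,0],0,0],[[0,0,0],0,0]]'
python3 -m crank '[[[0,0,-0.2],0,0],[[0,0,-0.4],0,0],[[0,0,-0.6],0,0],[[0,0,-0.3],0,-0.5],[[0,0,0],0,-0.5]]'
python3 look.py scene 102 124
python3 look.py wrist 102 124 b
```

```text
clock: 6.07
tcp_pos: [0.4187, -0.3525, 0.3023]
orientation: [-0.0, 0.707, 0.707, 0.0]
wrist_force: [-0.4, -0.2, -0.0]
finger_gap: 0.0426
clock: 6.48
tcp_pos: [0.4193, -0.3535, 0.3664]
orientation: [0.003, 0.707, 0.707, -0.0]
wrist_force: [0.0, -0.5, 0.6]
finger_gap: 0.0637
[ 0.4193 -0.3535  0.3664] 0.0637 6.48 [ 0.  -0.5  0.6]
scene 0.124 729 (400, 143) [0.4154, -0.3535] 101.7 1.1
[ 0.4191 -0.3532  0.3646] 0.0645 6.53 [-0.5 -0.3 -0.8]
wrist 0.124 14704 (284, 220) [0.4179, -0.3538] 101.4 0.2
wrist 0.2095778746291285 535 (205, 285) [0.3827, -0.3529] 22.4 1.4
wrist 0.2095778746291285 532 (368, 284) [0.4561, -0.353] 22.4 1.7
```

View pics/b.png

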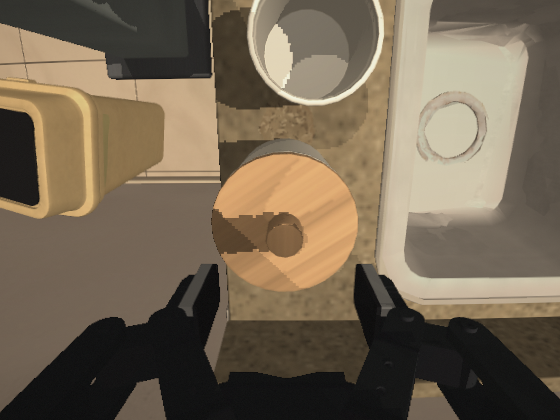

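The largest lid is seated flat and concentric, its knob at (285,232). Next is the large lid.

```bash
python3 look.py wrist 90 100 | head -3
python3 -m crank '[[[0.4,0.2,0],0,-1],[[0.7,0.3,0],0,-1],[[0.8,0.32,0],0,-1],[[0.8,0.32,0],0,-1],[[0.8,0.32,0],0,-1]]'
python3 -m crank '[[[0.8,0.32,0],0,-1],[[0.8,0.32,0],0,-1],[[0.8,0.32,0],0,-1],[[0.8,0.32,0],0,-1],[[0.8,0.32,0],0,-1]]'
python3 -m crank '[[[0.8,0.32,0],0,-1],[[0.8,0.32,0],0,-1],[[0.8,0.32,0],0,-1],[[0.66,0.27,0],0,-1],[[0.4,0.19,0.3],0,-1]]'
python3 -m crank '[[[0,0,0.8],0,-1],[[0,0,0.9],0,-1],[[0,0,0.8],0,-1],[[0,0,0.7],0,-1],[[0,0,0],0,-1]]'
python3 look.py wrist 90 24
```

```text
[ 0.4187 -0.3529  0.3632] 0.064 6.58 [-0.3  0.9 -0.3]
wrist 0.1 1921 (318, 60) [0.4381, -0.2295] 89.3 0.8
wrist 0.20815529706246647 537 (368, 284) [0.455, -0.3522] 22.7 0.7
clock: 7.05
tcp_pos: [0.4769, -0.2114, 0.3612]
orientation: [-0.001, 0.707, 0.707, -0.0]
wrist_force: [0.5, -0.4, 0.1]
finger_gap: 0.0856
clock: 7.47
tcp_pos: [0.5409, -0.051, 0.3613]
orientation: [-0.001, 0.707, 0.707, -0.001]
wrist_force: [0.5, -0.9, -0.1]
finger_gap: 0.0857
clock: 7.88
tcp_pos: [0.5986, 0.0885, 0.3511]
orientation: [0.0, 0.706, 0.708, 0.001]
wrist_force: [-0.1, 0.4, -0.2]
finger_gap: 0.0853
clock: 8.3
tcp_pos: [0.594, 0.0857, 0.215]
orientation: [-0.005, 0.707, 0.707, -0.005]
wrist_force: [-0.4, 0.6, -1.2]
finger_gap: 0.0854
[0.594  0.0857 0.215 ] 0.0854 8.3 [-0.4  0.6 -1.2]
wrist 0.024 17722 (303, 236) [0.5999, 0.0937] 89.3 0.2
wrist 0.03603426151322542 335 (303, 238) [0.6, 0.094] 23.3 0.1
wrist 0.03603426151322542 562 (11, 260) [0.4363, 0.087] 22.9 0.2
wrist 0.06003426151322541 348 (187, 290) [0.5397, 0.0851] 26.7 1.3
```

```bash
python3 -m crank '[[[0.1,0.08,0],0,-1],[[0.09,0.07,0],0,-1],[[0,0,0],0,-1],[[0,0,0],0,-1]]'
```

```text
clock: 8.68
tcp_pos: [0.605, 0.0935, 0.2248]
orientation: [0.001, 0.707, 0.707, 0.001]
wrist_force: [-0.4, 0.4, 0.4]
finger_gap: 0.0856
```

```bash
python3 -m crank '[[[0,-0.11,0.2],0,-1],[[0,0,0.2],0,-1],[[0,0,0.09],0,-1],[[0,0,0],0,0.3],[[0,0,0],0,0.3]]'
python3 -m crank '[[[0,0,0],0,1],[[0,0,0],0,1],[[0,0,0],0,1],[[0,0,0],0,1],[[0,0,0],0,1]]'
python3 -m crank '[[[0,0,0],0,1],[[0,0,0],0,1]]'
```

```text
clock: 9.1
tcp_pos: [0.5991, 0.0931, 0.2025]
orientation: [-0.0, 0.707, 0.707, -0.0]
wrist_force: [0.9, 0.4, -0.2]
finger_gap: 0.0637
clock: 9.52
tcp_pos: [0.5997, 0.0932, 0.2036]
orientation: [0.0, 0.707, 0.707, 0.0]
wrist_force: [-0.4, -0.2, 2.6]
finger_gap: 0.0223
clock: 9.68
tcp_pos: [0.5997, 0.0932, 0.2036]
orientation: [0.0, 0.707, 0.707, 0.0]
wrist_force: [-0.7, -0.0, 4.0]
finger_gap: 0.0222
```

```bash
python3 -m crank '[[[0,0,-0.3],0,1],[[0,0,-0.8],0,1],[[0,0,-1],0,1],[[0,0,-0.9],0,1],[[0,0,-0.6],0,1]]'
python3 -m crank '[[[-0.45,-0.22,0],0,1],[[-0.7,-0.35,0],0,1],[[-0.8,-0.4,0],0,1],[[-0.8,-0.4,0],0,1],[[-0.8,-0.4,0],0,1]]'
python3 -m crank '[[[-0.8,-0.4,0],0,1],[[-0.8,-0.4,0],0,1],[[-0.8,-0.4,0],0,1],[[-0.8,-0.4,0],0,1],[[-0.7,-0.35,0],0,1]]'
python3 -m crank '[[[-0.4,-0.2,0],0,1],[[-0.2,-0.1,0],0,1],[[0,0,0],0,1],[[0,0,0],0,1],[[0,0,0],0,1]]'
python3 look.py scene 90 100;python3 look.py wrist 90 100
```

```text
clock: 10.1
tcp_pos: [0.5997, 0.0932, 0.3504]
orientation: [0.001, 0.707, 0.707, 0.001]
wrist_force: [1.1, 0.5, -0.9]
finger_gap: 0.0223
clock: 10.52
tcp_pos: [0.5275, -0.0497, 0.3466]
orientation: [-0.0, 0.707, 0.707, -0.0]
wrist_force: [0.2, -0.6, 0.1]
finger_gap: 0.0225
clock: 10.93
tcp_pos: [0.4492, -0.2063, 0.3467]
orientation: [-0.0, 0.707, 0.707, -0.0]
wrist_force: [0.9, -0.5, -0.4]
finger_gap: 0.0221
clock: 11.35
tcp_pos: [0.439, -0.2279, 0.3469]
orientation: [-0.0, 0.707, 0.708, 0.0]
wrist_force: [-0.9, -0.6, -1.7]
finger_gap: 0.0226
[ 0.439  -0.2279  0.3469] 0.0226 11.35 [-0.9 -0.6 -1.7]
scene 0.1 46 (407, 160) [0.4131, -0.3504] 93.7 0.7
scene 0.1 167 (375, 181) [0.437, -0.228] 89.7 0.8
scene 0.1678976565773183 580 (378, 159) [0.4375, -0.2256] 88.5 0.6
[ 0.4391 -0.2277  0.347 ] 0.0221 11.4 [ 0.7  0.1 -1.6]
wrist 0.1 845 (285, 175) [0.4383, -0.2287] 89.1 0.1
wrist 0.16795058546337283 12945 (286, 234) [0.4386, -0.2267] 89.0 0.2
```

```bash
python3 -m crank '[[[-0.045,0,0.3],0,1],[[0,0,0.3],0,1],[[0,0,0.2],0,1],[[0,0,0.1],0,1],[[0,0,0.1],0,1]]'
python3 -m crank '[[[0,0,0.1],0,1],[[0,0,0.08],0,1],[[0,0,0.06],0,1],[[0,0,0.05],0,1],[[0,0,0.05],0,1]]'
python3 -m crank '[[[0,0,0.03],0,1],[[0,0,0.01],0,1],[[0,0,0],0,1],[[0,0,0],0,1]]'
python3 look.py scene 90 100
```

```text
clock: 11.87
tcp_pos: [0.4388, -0.23, 0.3067]
orientation: [-0.0, 0.707, 0.708, 0.0]
wrist_force: [1.0, -0.3, -0.9]
finger_gap: 0.0224
clock: 12.28
tcp_pos: [0.4387, -0.2306, 0.2938]
orientation: [0.0, 0.707, 0.707, 0.0]
wrist_force: [-0.4, 1.5, 2.4]
finger_gap: 0.0225
clock: 12.62
tcp_pos: [0.4386, -0.2305, 0.292]
orientation: [-0.0, 0.707, 0.707, 0.0]
wrist_force: [-0.2, 1.5, 0.2]
finger_gap: 0.0221
[ 0.4386 -0.2305  0.292 ] 0.0221 12.62 [-0.2  1.5  0.2]
scene 0.1 48 (407, 160) [0.4135, -0.3511] 94.4 0.9
scene 0.1 121 (373, 186) [0.4367, -0.2282] 89.1 0.3
scene 0.11296222298004632 45 (410, 157) [0.4091, -0.3484] 86.9 1.3
scene 0.11296222298004632 564 (376, 176) [0.4367, -0.2292] 89.7 0.6
scene 0.13696222298004632 100 (377, 166) [0.4383, -0.2613] 88.6 9.7
scene 0.13696222298004632 44 (79, 236) [0.9238, 0.2497] 22.2 1.1
```

```bash
python3 -m crank '[[[0.015,0,0.02],0,1],[[0,0,0.02],0,1],[[0,0,0],0,1],[[0,0,0],0,1]]'
python3 -m crank '[[[0,0,0.015],0,1],[[0,0,0.01],0,1],[[0,0,0],0,1],[[0,0,0],0,1]]'
```

```text
clock: 13.0
tcp_pos: [0.4386, -0.23, 0.2903]
orientation: [0.0, 0.707, 0.707, 0.0]
wrist_force: [-0.5, 1.2, 0.3]
finger_gap: 0.0219
clock: 13.33
tcp_pos: [0.4386, -0.23, 0.2896]
orientation: [0.0, 0.707, 0.707, 0.0]
wrist_force: [-1.3, 3.1, 4.0]
finger_gap: 0.0224
```

```bash
python3 -m crank '[[[0,0,0],0,0.4],[[0,0,0],0,0.2],[[0,0,0],0,0],[[0,0,0],0,0],[[0,0,0],0,0]]'
python3 -m crank '[[[0,0,-0.2],0,0],[[0,0,-0.4],0,0],[[0,0,-0.6],0,0],[[0,0,-0.3],0,-0.5],[[0,0,0],0,-0.5]]'
python3 look.py scene 90 110;python3 look.py wrist 90 110
python3 -m crank '[[[0.4,0,0],0,-1],[[0.7,0,0],0,-1],[[0.8,0,0],0,-1],[[0.8,0,0],0,-1],[[0.8,0,0],0,-1]]'
python3 -m crank '[[[0.8,0,0],0,-1],[[0.8,0,0],0,-1],[[0.8,0,0],0,-1],[[0.8,-0.05,0],0,-1],[[0.7,-0.04,0],0,-1]]'
python3 -m crank '[[[0.3,0,0],0,-1],[[0.2,0,0.3],0,-1],[[0,0,0.6],0,-1],[[0,0,0.8],0,-1],[[0,0,0.6],0,-1]]'
python3 -m crank '[[[0,0,0.4],0,-1],[[0,0,0.1],0,-1],[[0,0,0],0,-1],[[0,0,0],0,-1]]'
python3 look.py wrist 78 24
```

```text
clock: 13.75
tcp_pos: [0.4387, -0.2302, 0.2892]
orientation: [0.0, 0.707, 0.707, -0.0]
wrist_force: [-0.2, 1.1, 0.3]
finger_gap: 0.0429
clock: 14.17
tcp_pos: [0.4395, -0.2307, 0.3528]
orientation: [0.003, 0.707, 0.707, 0.0]
wrist_force: [0.3, 0.0, 1.2]
finger_gap: 0.0637
[ 0.4395 -0.2307  0.3528] 0.0637 14.17 [0.3 0.  1.2]
scene 0.11 705 (376, 175) [0.4369, -0.2287] 90.9 0.9
scene 0.1738115241611492 47 (70, 224) [0.931, 0.2504] 21.5 0.8
[ 0.4392 -0.2304  0.3511] 0.0644 14.22 [ 0.6 -0.9 -0.1]
wrist 0.11 11170 (285, 218) [0.4382, -0.229] 89.3 0.2
wrist 0.1961357187976208 527 (205, 284) [0.4025, -0.2301] 22.2 1.6
wrist 0.1961357187976208 531 (368, 284) [0.4766, -0.2304] 22.6 1.5
clock: 14.68
tcp_pos: [0.4379, -0.0888, 0.348]
orientation: [-0.001, 0.707, 0.707, -0.0]
wrist_force: [0.2, -0.3, 0.0]
finger_gap: 0.0855
clock: 15.1
tcp_pos: [0.4341, 0.0678, 0.3482]
orientation: [-0.001, 0.707, 0.707, -0.001]
wrist_force: [-0.2, -1.1, 0.0]
finger_gap: 0.0856
clock: 15.52
tcp_pos: [0.4339, 0.0864, 0.2548]
orientation: [-0.001, 0.707, 0.707, -0.001]
wrist_force: [0.6, -0.8, -0.5]
finger_gap: 0.0855
clock: 15.85
tcp_pos: [0.435, 0.0859, 0.2374]
orientation: [-0.0, 0.707, 0.707, -0.0]
wrist_force: [0.2, 0.3, 0.3]
finger_gap: 0.0853
[0.435  0.0859 0.2374] 0.0853 15.85 [0.2 0.3 0.3]
wrist 0.024 10066 (287, 234) [0.4348, 0.0867] 77.4 0.1
wrist 0.0823638214167291 379 (186, 290) [0.3854, 0.0857] 24.1 1.1
wrist 0.0823638214167291 405 (386, 290) [0.484, 0.0858] 23.8 1.3
```

```bash
python3 -m crank '[[[0.02,0,0.3],0,-1],[[0,0,0.3],0,-1],[[0,0,0.15],0,-1],[[0,0,0.08],0,0.3],[[0,0,0],0,0.3]]'
python3 -m crank '[[[0,0,0],0,1],[[0,0,0],0,1],[[0,0,0],0,1],[[0,0,0],0,1],[[0,0,0],0,1]]'
python3 -m crank '[[[0,0,0],0,1],[[0,0,0],0,1],[[0,0,0],0,1]]'
python3 -m crank '[[[0,0,-0.3],0,1],[[0,0,-0.8],0,1],[[0,0,-1],0,1],[[0,0,-0.9],0,1],[[0,0,-0.4],0,1]]'
```

```text
clock: 16.32
tcp_pos: [0.4351, 0.0867, 0.2042]
orientation: [0.0, 0.707, 0.707, 0.0]
wrist_force: [0.5, -1.0, 0.7]
finger_gap: 0.0641
clock: 16.73
tcp_pos: [0.4354, 0.0868, 0.2048]
orientation: [0.0, 0.707, 0.707, 0.0]
wrist_force: [-1.6, -0.3, 6.6]
finger_gap: 0.0221
clock: 16.98
tcp_pos: [0.4353, 0.0868, 0.2048]
orientation: [0.0, 0.707, 0.707, 0.0]
wrist_force: [-1.0, -0.5, 6.0]
finger_gap: 0.0222
clock: 17.4
tcp_pos: [0.4359, 0.0868, 0.3445]
orientation: [0.002, 0.707, 0.707, 0.002]
wrist_force: [1.0, 0.4, -1.2]
finger_gap: 0.0221
```

```bash
python3 -m crank '[[[-0.3,0.38,0],0,1],[[-0.5,0.6,0],0,1],[[-0.6,0.7,0],0,1],[[-0.6,0.7,0],0,1],[[-0.6,0.7,0],0,1]]'
python3 -m crank '[[[-0.5,0.6,0],0,1],[[-0.3,0.4,0],0,1],[[-0.2,0.3,0],0,1],[[0,0,0],0,1],[[0,0,0],0,1]]'
python3 -m crank '[[[0,0,0],0,1]]'
python3 look.py scene 78 86;python3 look.py wrist 78 86
```

```text
clock: 17.82
tcp_pos: [0.5592, -0.0182, 0.3401]
orientation: [0.0, 0.707, 0.707, 0.0]
wrist_force: [0.8, 1.5, -0.8]
finger_gap: 0.0222
clock: 18.23
tcp_pos: [0.6103, -0.0576, 0.3393]
orientation: [-0.001, 0.707, 0.707, -0.0]
wrist_force: [-0.9, 0.8, -1.9]
finger_gap: 0.0221
clock: 18.32
tcp_pos: [0.6095, -0.0568, 0.3397]
orientation: [-0.001, 0.707, 0.707, -0.0]
wrist_force: [0.2, -0.1, -0.7]
finger_gap: 0.0217
[ 0.6095 -0.0568  0.3397] 0.0217 18.32 [ 0.2 -0.1 -0.7]
scene 0.086 164 (279, 208) [0.6083, -0.0559] 77.1 0.6
scene 0.16066998202385546 480 (279, 185) [0.6065, -0.0564] 77.4 0.5
[ 0.6094 -0.0565  0.3399] 0.0222 18.37 [-0.2 -0.  -0.3]
wrist 0.086 2058 (518, 12) [0.7545, 0.1094] 74.4 2.7
wrist 0.086 841 (292, 184) [0.6107, -0.0567] 77.3 0.1
wrist 0.16089579833840734 8810 (286, 237) [0.6087, -0.0562] 77.0 0.2
```

```bash
python3 -m crank '[[[-0.01,0.045,0.3],0,1],[[0,0,0.4],0,1],[[0,0,0.3],0,1],[[0,0,0.1],0,1],[[0,0,0.1],0,1]]'
python3 -m crank '[[[0,0,0.1],0,1],[[0,0,0.08],0,1],[[0,0,0.05],0,1],[[0,0,0.04],0,1],[[0,0,0],0,1]]'
python3 look.py scene 78 86
```

```text
clock: 18.83
tcp_pos: [0.6113, -0.0569, 0.2919]
orientation: [-0.0, 0.707, 0.707, -0.0]
wrist_force: [0.1, -0.3, -0.2]
finger_gap: 0.022
clock: 19.25
tcp_pos: [0.6118, -0.0575, 0.2814]
orientation: [-0.0, 0.707, 0.707, -0.0]
wrist_force: [-0.5, 1.3, -1.2]
finger_gap: 0.022
[ 0.6118 -0.0575  0.2814] 0.022 19.25 [-0.5  1.3 -1.2]
scene 0.086 109 (279, 213) [0.6078, -0.0555] 76.5 0.4
scene 0.10235573963536404 252 (228, 173) [0.7516, -0.0865] 77.8 5.7
scene 0.10235573963536404 436 (279, 203) [0.6088, -0.0566] 76.8 0.9
```

```bash
python3 -m crank '[[[0,-0.02,0.03],0,1],[[0,0,0.03],0,1],[[0,0,0.02],0,1],[[0,0,0],0,1],[[0,0,0],0,1]]'
python3 -m crank '[[[0,0,0.02],0,1],[[0,0,0.015],0,1],[[0,0,0],0,1],[[0,0,0],0,1]]'
```

```text
clock: 19.72
tcp_pos: [0.6113, -0.0575, 0.2781]
orientation: [-0.0, 0.707, 0.707, 0.0]
wrist_force: [-0.5, 1.1, -0.4]
finger_gap: 0.0222
clock: 20.05
tcp_pos: [0.6113, -0.0576, 0.277]
orientation: [0.0, 0.707, 0.707, 0.0]
wrist_force: [-0.5, 2.5, 3.0]
finger_gap: 0.0222
```

```bash
python3 -m crank '[[[0,0,0],0,0.4],[[0,0,0],0,0.2],[[0,0,0],0,0],[[0,0,0],0,0],[[0,0,0],0,0]]'
python3 -m crank '[[[0,0,-0.2],0,0],[[0,0,-0.4],0,0],[[0,0,-0.6],0,0],[[0,0,-0.3],0,-0.5],[[0,0,0],0,-0.5]]'
python3 look.py scene 78 96;python3 look.py wrist 78 96
python3 -m crank '[[[0.4,0.05,0],0,-1],[[0.7,0.05,0],0,-1],[[0.8,0.05,0],0,-1],[[0.8,0.05,0],0,-1],[[0.8,0.05,0],0,-1]]'
python3 -m crank '[[[0.8,0.05,0],0,-1],[[0.8,0.05,0],0,-1],[[0.8,0.05,0],0,-1],[[0.8,0.05,0],0,-1],[[0.6,0,0],0,-1]]'
python3 -m crank '[[[0.3,0,0],0,-1],[[0.18,0,0.3],0,-1],[[0,0,0.5],0,-1],[[0,0,0.7],0,-1],[[0,0,0.6],0,-1]]'
python3 -m crank '[[[0,0,0.3],0,-1],[[0,0,0.1],0,-1],[[0,0,0],0,-1],[[0,0,0],0,-1],[[0,0,0],0,-1]]'
python3 look.py wrist 66 24
```

```text
clock: 20.47
tcp_pos: [0.6113, -0.0578, 0.2766]
orientation: [0.0, 0.707, 0.707, -0.0]
wrist_force: [0.2, 0.2, 0.1]
finger_gap: 0.0424
clock: 20.88
tcp_pos: [0.6123, -0.0579, 0.3408]
orientation: [0.003, 0.707, 0.707, 0.002]
wrist_force: [0.3, 0.5, -0.6]
finger_gap: 0.0639
[ 0.6123 -0.0579  0.3408] 0.0639 20.88 [ 0.3  0.5 -0.6]
scene 0.096 199 (228, 175) [0.7518, -0.0868] 81.1 4.5
scene 0.096 570 (279, 202) [0.6087, -0.0572] 77.8 0.8
scene 0.096 218 (65, 257) [0.9208, 0.2913] 81.5 7.2
scene 0.16177530755726555 48 (73, 228) [0.928, 0.2495] 21.3 0.6
scene 0.18577530755726554 50 (67, 219) [0.9322, 0.2508] 21.1 0.9
[ 0.6119 -0.0578  0.3388] 0.0641 20.93 [ 0.5  0.7 -1. ]
wrist 0.096 7915 (284, 219) [0.6108, -0.0569] 77.3 0.1
wrist 0.096 176 (135, 403) [0.4441, -0.2292] 78.8 0.8
wrist 0.1838438233102305 524 (205, 284) [0.5758, -0.0573] 22.8 0.9
wrist 0.1838438233102305 527 (368, 284) [0.649, -0.0575] 22.4 1.6
clock: 21.4
tcp_pos: [0.6207, 0.0834, 0.335]
orientation: [-0.001, 0.707, 0.707, -0.001]
wrist_force: [1.2, -0.1, 0.0]
finger_gap: 0.0852
clock: 21.82
tcp_pos: [0.6287, 0.2368, 0.3348]
orientation: [-0.001, 0.707, 0.708, -0.001]
wrist_force: [0.5, 0.4, 0.4]
finger_gap: 0.0857
clock: 22.23
tcp_pos: [0.6289, 0.2525, 0.2502]
orientation: [-0.0, 0.707, 0.707, -0.001]
wrist_force: [-0.2, 0.1, -0.6]
finger_gap: 0.0851
clock: 22.65
tcp_pos: [0.6301, 0.2534, 0.2385]
orientation: [0.001, 0.707, 0.707, 0.001]
wrist_force: [-0.3, -0.1, 0.3]
finger_gap: 0.085
[0.6301 0.2534 0.2385] 0.085 22.65 [-0.3 -0.1  0.3]
wrist 0.024 6624 (285, 234) [0.6294, 0.2542] 65.4 0.2
wrist 0.024 752 (12, 246) [0.4286, 0.2496] 61.6 0.3
wrist 0.08346414700371294 382 (186, 290) [0.5804, 0.2534] 24.2 0.8
wrist 0.08346414700371294 401 (386, 290) [0.6787, 0.2537] 23.3 1.7
```

```bash
python3 -m crank '[[[0.02,-0.015,0.3],0,-1],[[0,0,0.3],0,-1],[[0,0,0.15],0,-1],[[0,0,0.1],0,0.3],[[0,0,0],0,0.3]]'
python3 -m crank '[[[0,0,0],0,1],[[0,0,0],0,1],[[0,0,0],0,1],[[0,0,0],0,1],[[0,0,0],0,1]]'
python3 -m crank '[[[0,0,0],0,1],[[0,0,0],0,1],[[0,0,0],0,1]]'
python3 -m crank '[[[0,0,-0.3],0,1],[[0,0,-0.8],0,1],[[0,0,-1],0,1],[[0,0,-0.7],0,1],[[0,0,-0.3],0,1]]'
```

```text
clock: 23.12
tcp_pos: [0.6279, 0.2542, 0.2007]
orientation: [-0.001, 0.707, 0.707, -0.001]
wrist_force: [0.7, 0.5, -0.7]
finger_gap: 0.064
clock: 23.53
tcp_pos: [0.629, 0.2544, 0.2034]
orientation: [0.0, 0.707, 0.707, 0.001]
wrist_force: [0.6, 0.3, 1.2]
finger_gap: 0.0221
clock: 23.78
tcp_pos: [0.629, 0.2544, 0.2033]
orientation: [0.0, 0.707, 0.707, 0.001]
wrist_force: [-0.2, 0.2, 3.1]
finger_gap: 0.0223
clock: 24.2
tcp_pos: [0.6293, 0.2546, 0.3327]
orientation: [0.002, 0.707, 0.707, 0.003]
wrist_force: [0.6, 0.2, -0.1]
finger_gap: 0.0225
```

```bash
python3 -m crank '[[[0,-0.4,0],0,1],[[0,-0.6,0],0,1],[[0,-0.8,0],0,1],[[0,-0.8,0],0,1],[[-0.05,-0.8,0],0,1]]'
python3 -m crank '[[[-0.05,-0.7,0],0,1],[[-0.04,-0.5,0],0,1],[[0,-0.3,0],0,1],[[0,-0.13,0],0,1],[[0,0,0],0,1]]'
python3 -m crank '[[[0,0,0],0,1],[[0,0,0],0,1]]'
python3 look.py scene 66 72;python3 look.py wrist 66 72
```

```text
clock: 24.62
tcp_pos: [0.491, 0.2523, 0.3269]
orientation: [-0.0, 0.707, 0.707, -0.0]
wrist_force: [0.3, 0.2, -0.1]
finger_gap: 0.0219
clock: 25.03
tcp_pos: [0.4269, 0.2489, 0.3273]
orientation: [0.0, 0.707, 0.707, 0.0]
wrist_force: [-0.3, -0.1, -1.1]
finger_gap: 0.0225
clock: 25.2
tcp_pos: [0.4287, 0.2489, 0.3269]
orientation: [0.0, 0.707, 0.707, 0.001]
wrist_force: [0.1, -0.3, -0.9]
finger_gap: 0.0221
[0.4287 0.2489 0.3269] 0.0221 25.2 [ 0.1 -0.3 -0.9]
scene 0.072 166 (291, 363) [0.4256, 0.2488] 65.3 0.4
scene 0.14786487732272918 547 (289, 344) [0.4271, 0.2487] 64.5 1.5
scene 0.17186487732272918 45 (70, 224) [0.9304, 0.2498] 21.4 0.5
[0.4287 0.2489 0.3267] 0.0223 25.25 [ 1.  -0.3 -0.6]
wrist 0.072 819 (283, 192) [0.4268, 0.2497] 65.2 0.1
wrist 0.147711082616429 5680 (287, 240) [0.4287, 0.249] 64.9 0.1
wrist 0.147711082616429 425 (287, 317) [0.4285, 0.2262] 26.6 1.2
```

```bash
python3 -m crank '[[[0.012,-0.042,0.3],0,1],[[0,0,0.4],0,1],[[0,0,0.3],0,1],[[0,0,0.15],0,1],[[0,0,0.1],0,1]]'
python3 -m crank '[[[0,0,0.1],0,1],[[0,0,0.08],0,1],[[0,0,0.06],0,1],[[0,0,0.04],0,1],[[0,0,0],0,1]]'
python3 look.py scene 66 72
```

```text
clock: 25.72
tcp_pos: [0.426, 0.2491, 0.2756]
orientation: [-0.0, 0.707, 0.707, -0.001]
wrist_force: [0.3, 0.1, -0.6]
finger_gap: 0.0226
clock: 26.13
tcp_pos: [0.4261, 0.2494, 0.2657]
orientation: [0.0, 0.707, 0.707, 0.001]
wrist_force: [1.0, -0.2, -0.4]
finger_gap: 0.022
[0.4261 0.2494 0.2657] 0.022 26.13 [ 1.  -0.2 -0.4]
scene 0.072 74 (291, 368) [0.4251, 0.2497] 63.2 0.4
scene 0.08668351003813002 459 (289, 359) [0.4253, 0.2492] 63.9 1.5
scene 0.11068351003813001 123 (289, 346) [0.431, 0.2528] 25.8 1.4
```

```bash
python3 -m crank '[[[0,0.012,0.03],0,1],[[0,0,0.03],0,1],[[0,0,0.02],0,1],[[0,0,0],0,1],[[0,0,0],0,1]]'
python3 -m crank '[[[0,0,0.02],0,1],[[0,0,0.01],0,1],[[0,0,0],0,1],[[0,0,0],0,1]]'
```

```text
clock: 26.6
tcp_pos: [0.4263, 0.2493, 0.2623]
orientation: [0.0, 0.707, 0.707, 0.0]
wrist_force: [1.2, 0.4, -0.1]
finger_gap: 0.0228
clock: 26.93
tcp_pos: [0.4264, 0.2493, 0.2614]
orientation: [0.0, 0.707, 0.707, 0.0]
wrist_force: [1.0, 0.9, 2.6]
finger_gap: 0.0225
```

```bash
python3 -m crank '[[[0,0,0.01],0,1],[[0,0,0],0,0.4],[[0,0,0],0,0.2],[[0,0,0],0,0],[[0,0,0],0,0]]'
python3 -m crank '[[[0,0,0],0,0],[[0,0,-0.2],0,0],[[0,0,-0.4],0,0],[[0,0,-0.6],0,0],[[0,0,-0.3],0,-0.5]]'
python3 -m crank '[[[0,0,-0.3],0,-0.5],[[0,0,-0.5],0,-0.5],[[0,0,-0.3],0,-0.5],[[0,0,0],0,-0.5],[[0,0,0],0,-0.5]]'
python3 - <<'E'
from workcell import env
from h import *
s=env.get_state();print(np.round(s["tcp_pos"],4),np.abs(s["qvel"]).max().round(3),s["clock"])
for n in("scene","wrist"):
    c=env.read_camera(n);W=cloud(c);cv2.imwrite(f"pics/end_{n}.png",c["frame"][:,:,::-1])
    for H,D in((82,66),(96,78),(110,90),(124,102),(86,86),(9,100)):
        for o in layers(W,[H/1000],.003):
            if abs(o[4]-D)<3 and o[1]>300:
                k=W[(np.hypot(W[...,0]-o[3][0],W[...,1]-o[3][1])<D/2000-.004)&(abs(W[...,2]-H/1000)<.005)]
                k=k[np.hypot(*(k[:,:2]-o[3]).T)>.016]
                a=np.linalg.lstsq(np.c_[k[:,:2]-o[3],np.ones(len(k))],k[:,2],rcond=None)[0]
                print(n,*o,"z",a[2].round(4),"tilt deg",np.degrees(a[:2]).round(2))
E
```

```text
clock: 27.35
tcp_pos: [0.4259, 0.2491, 0.2603]
orientation: [-0.0, 0.707, 0.707, -0.001]
wrist_force: [0.2, 0.7, 0.1]
finger_gap: 0.0427
clock: 27.77
tcp_pos: [0.4266, 0.2494, 0.3233]
orientation: [0.0, 0.707, 0.707, 0.001]
wrist_force: [0.9, 1.0, 0.6]
finger_gap: 0.0534
clock: 28.18
tcp_pos: [0.4264, 0.2493, 0.3655]
orientation: [0.0, 0.707, 0.707, 0.001]
wrist_force: [0.2, -0.2, -0.4]
finger_gap: 0.0641
[0.4264 0.2493 0.3655] 0.036 28.1833
scene 0.082 769 (291, 353) [0.4254, 0.2491] 64.3 0.5 z 0.0821 tilt deg [ 0.13 -0.75]
scene 0.11 665 (376, 175) [0.4372, -0.2291] 90.7 0.6 z 0.1106 tilt deg [ 0.03 -0.34]
scene 0.124 694 (400, 143) [0.4161, -0.3536] 101.6 1.5 z 0.1242 tilt deg [-0.16 -0.85]
scene 0.086 819 (183, 235) [0.7554, 0.117] 85.2 0.5 z 0.0868 tilt deg [ 0.36 -0.53]
scene 0.009 1321 (160, 304) [0.7383, 0.2523] 99.0 0.5 z 0.0083 tilt deg [-0.1   0.12]
wrist 0.082 3948 (287, 205) [0.4267, 0.2497] 65.1 0.2 z 0.0824 tilt deg [-0.07  0.04]
```

View pics/end_scene.png

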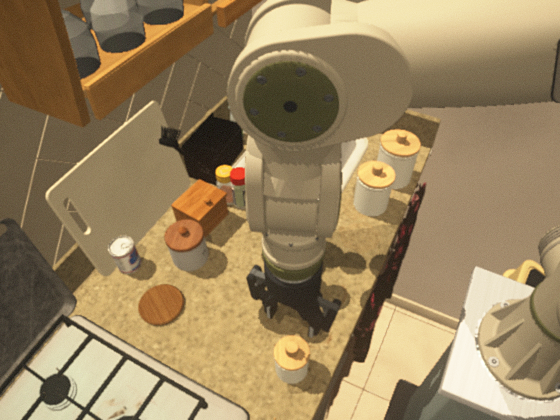

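Lids are seated at (291,353), (375,175) and (400,143). The arm now hides the medium canister, but I measured its lid flat at 96 mm after releasing it. The coaster and tea canister haven't moved. Handing in.

```bash
python3 -c "
from workcell import env
print(env.hand_in())"
```

```text
the job is handed in; nothing more can be done
None
```

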